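Put the key cutter wheel away and click its case shut

TASK

Put the steel cutter wheel from the wooden block back into the round pocket of the blue case, flat and fully home with its brass hub up, and let go of it. Then swing the case's clear lid over and press its red front edge down until the spring catch clicks and the lid stays shut by itself; the lid is thin, so feel for the click, press gently (it cracks at 20 N) and stop there. Leave the jar, the hammer and the shoe last alone.

Things in the scene. Friction and masses are not known exactly. Their poses are not given: they have to be found in the camera images.
- pedestal: Steel base plate 150 x 130 x 10 mm carrying a blue case on an adjustable column. Origin: centre of its underside. +x points to the case's hinge side, -x to its catch side. Case: 140 (x) by 150 (y) by 66 mm tall, centred, open on top, walls 6 mm. HEIGHT NOT MEASURED: its underside is 19 to 41 mm above the bench (mid 30), never tilted. Sprung: it sinks 1 mm per 8 N.
- pocket (a point): Centre of the pocket's floor in the case, for the middle height (50 mm above the bench): true sideways, but the real floor is up to 11 mm higher or lower. Round pocket 64 mm across, 10 mm deep, 2 mm chamfer, in a grey block that fills the case's lower part (block top 36 mm below the rim). Axes as the pedestal.
- hinge (a point): Middle of the lid's hinge line (along this point's y; axes as the pedestal), for the middle height: the real one is up to 11 mm higher or lower. The lid is a clear plate 6 mm thick, 150 mm wide, reaching 145 mm from the hinge, blue bar at its front. Hinge friction and a weak spring: uncaught, it rises from shut (about 1 N at the front) and stays somewhere half open.
- tab (a point): Middle of the top face of the red tab (44 mm wide, 30 mm deep) on the lid's front edge, 135 mm from the hinge line, where it would be with the lid shut and the case at the middle height; fixed to the pedestal, so it does not follow the lid, and the real one is up to 11 mm higher or lower. Press here. A red tongue under it snaps over a steel catch on the case's front.
- cutter_mid (a point): Key cutter wheel, loose, about 220 g: steel disc 60 mm across, 8 mm thick, dark teeth round its rim (smooth to the touch), brass hub 22 mm across rising 28 mm above the disc (36 mm in all). This point: on its axis, 18 mm above its underside; z is the axis, hub up. Starts on a wooden block 100 x 100 x 20 mm. Grip the hub.
- lid (a joint): Lid angle, rad: 0 = on its hard stop, 0 to 0.02 = home in the catch, 0.065 = catch first touched, 1.57 = upright; starts at 1.7 to 1.93, leaning back. Going down, the catch resists 6 to 12 N at the tab over 4 mm, gives way near 0.03 (the click; the force drops), then the hard stop comes 4 mm below the click and the force climbs again. Over 20 N cracks the lid.
- cream_jar: Amber glass jar with a black cap, loose, 56 mm across, 55 mm tall, at the far side; origin at the centre of its underside. Leave it.
- hammer: Small hammer, loose, lying on the bench at the left; origin at the centre of its underside. Leave it.
- shoe_last: Wooden shoe last (form of a foot), loose, 200 mm long, 52 mm wide, 90 mm tall, at the right; origin under its middle. Leave it.
Things that resemble listed ones, but are neither listed nor needed, are in the scene too. Several things have the shape of the pedestal; the one meant has the colours described above. Of the things that look like the part that bears cutter_mid, the larger one is meant.

How it is judged:
On the way, in this order (a step that is already met when the one before it is completed fails the run):
1. the cutter lies flat in the pocket, hub up, and is let go, with the lid still open (horizontal distance between cutter_mid and pocket below 0.004 m and z of cutter_mid in the frame of pocket between 0.002 and 0.034 m and angle between cutter_mid's own z axis and vertical below 0.06 rad and contact force between the fingers and cutter below 0.1 N and value of joint lid above 0.5 rad), for 0.2 s.
2. the lid is down in its catch (value of joint lid below 0.03 rad), for 0.2 s.
At the end, for the whole second after the job is handed in: The cutter lies in the pocket (axis within 4 mm of the pocket's centre, tilt below 0.06 rad, hub up), let go, and the lid is held by its catch: lid angle below 0.03 rad with nothing touching it (horizontal distance between cutter_mid and pocket below 0.004 m and z of cutter_mid in the frame of pocket between 0.002 and 0.034 m and angle between cutter_mid's own z axis and vertical below 0.06 rad and contact force between the fingers and cutter below 0.1 N and value of joint lid below 0.03 rad).
It fails at once if the lid or case is pressed with more than 20 N (contact force between any of the fingers, the arm and pedestal above 20 N).
It fails at once if the jar, hammer or shoe last is shifted more than 20 mm (distance of any of cream_jar, hammer, shoe_last from where it was at the start of the episode above 0.02 m).
It also fails if it takes over 72 s, if anything falls off the work surface, if the arm or the gripper's body presses on something with over 40 N, if the wrist force passes 120 N, or if a joint passes its speed limit or range.

ROBOT

A 7-joint arm with a two-finger parallel gripper is mounted at the origin on the work surface. World frame = base frame: x ahead of the robot, y to its left, z up, the work surface at z = 0. Lengths are in m, angles in rad, forces in N, time in s.
With the tool pointing down it reaches from about 0.425 to 0.975 m from the base axis. Payload 16.7 kg.
Tool frame: the origin (TCP) lies at the very end of the fingers, on their centre line; the grasp point (between the pads) lies 19 mm behind it; z points along the fingers, y is the line along which they close (so a half turn about z gives the same grasp; the last joint's range is limited). The gripper opens to 85 mm and grips with 20 to 120 N. Pads are 22 mm wide; open, the fingers measure 114 mm over their backs; the gripper's body (76 mm by 85 mm) begins 54 mm behind the grasp point. The pads swing forward as they close: fully open they stand 13 mm farther back than shut.
Start: joints at [1.103, 0.426, 0.074, 1.606, -0.034, 1.111, -0.067], TCP at [0.212, -0.641, 0.231] pointing down, gripper open.
Joint ranges: [-2.85, 2.85], [-0.5, 2.14], [-1.23, 1.37], [0.21, 2.46], [-1.02, 4.16], [0.16, 2.05], [-2.73, 2.73]. Speed limits (rad/s): [1.89, 1.89, 2.39, 2.39, 3.01, 3.01, 3.01].

INTERFACE

Orientations are given as a rotation vector (axis times angle).
In Python, from cell import arm gives the robot as it stands.
- The arm moves only by the tool carry_out, never from a script. Its argument "moves" is a list of rows, each an object of numbers: "x", "y", "z": the shift along the tool's x, y, z in cm; "ax", "ay", "az": the turn, a rotation vector about the tool's x, y, z in rad; "jaw": the opening, from 0 (shut) to 1 (fully open). In form: [{"x": .., "y": .., "z": .., "ax": .., "ay": .., "az": .., "jaw": ..}, ...]. A call has 1 to 10 rows; each row is the pose to reach, as a shift and turn from the pose commanded when the call began, along the tool's axes at that moment; what a row does not reach only later rows make up. A row lasts 1/10 s, in which the tool goes at most 50 mm and 8.59 degrees, less where a joint would pass 70% of its speed; a pose out of reach is approached as far as the arm can. A call with a gripper value outside its range is refused whole. The fingers move at their own pace and stop on an object; the grip force is fixed at half the most. Time passes only in rows, so rows that repeat a pose let the fingers close. It gives the time, the measured TCP pose, the force, the opening and the grip force at its end, in the units of the state.
- arm.read_state(): the state, without advancing time (a new reading comes with each control period).
- arm.grab_frame(name): name is "scene" or "side" or "wrist"; returns a dict with "img" (480x640x3 uint8, red, green, blue), "depth" (480x640 float32, m along the optical axis (not along the pixel's ray), 0 where there is no reading), "mtx" (3x3 intrinsics, pixels), "k1" (the pictures are not rectified: a ray, as slopes to the right and down, at radius r is drawn at 1 + k1 r^2 times it, then the intrinsics apply), "extrinsics" (4x4, takes a point from world to camera coordinates). Camera axes: x right, y up, looking along -z (the intrinsics and any distortion apply to the point x, -y, -z); pixel columns grow to the right and rows downward; lengths in m; the calibration is good to about 2 mm. A picture is of the moment at which its call begins.
- arm.sign_off(): hands the job in; it is judged then, once.
The state is a dict: "t": time; "joint_positions": joint angles; "dq": joint speeds; "effort": joint torques, N m; "ee_pos": TCP position; "tcp_rot": TCP orientation; "wrist_force": force on the tool from outside, world axes, zero at the start; "wrist_torque": the same for the moment, N m; "gripper_width": finger opening in m; "gripper_force": force on a finger pad.
Only numpy, scipy, OpenCV 4.12 (cv2) and the standard library are available. Lean on these libraries where they do the work, as an engineer would, in place of code of your own. Each camera call takes 0.05 s, during which the arm holds its last target. There are 200 camera calls.

## Working session

There is one attempt and no reset: what is moved stays moved. The work goes in short steps, Python scripts to look and compute and a tool call to move; the robot and the scene stay as the last step left them, time stands still between calls to the robot, and variables do not carry over. Pictures are saved under pics/ and viewed, at most 10 in all, crops included, and the job is handed in when it is done.

Besides the shell and the picture viewer there is one more tool, called after "Call:" as name([rows], argument=value, ...), one row to a line, values as JSON. carry_out: Moves the arm, as the interface text tells. Its arguments: {"type":"object","properties":{"moves":{"type":"array","items":{"type":"object","properties":{"x":{"type":"number"},"y":{"type":"number"},"z":{"type":"number"},"ax":{"type":"number"},"ay":{"type":"number"},"az":{"type":"number"},"jaw":{"type":"number"}}}}},"required":["moves"]}

```bash
mkdir -p pics
cat > h.py <<'E'
import numpy as np, cv2
from scipy.spatial.transform import Rotation as R
from cell import arm
def cloud(f):
    d=f["depth"];v,u=np.mgrid[:480,:640];K=np.array(f["mtx"],float)
    p=np.stack([u,v],-1).reshape(-1,1,2).astype(np.float64)
    n=cv2.undistortPoints(p,K,np.array([f["k1"],0,0,0],float)).reshape(480,640,2)
    c=np.stack([n[...,0]*d,-n[...,1]*d,-d],-1)
    T=np.linalg.inv(np.array(f["extrinsics"]))
    return c@T[:3,:3].T+T[:3,3]
def save(f,n): cv2.imwrite("pics/"+n,f["img"][...,::-1])
E
python3 - <<'E'
from h import *
for n in("scene","side"):
    f=arm.grab_frame(n);save(f,n+"1.png");np.savez(n+"1.npz",img=f["img"],P=cloud(f),d=f["depth"])
s=arm.read_state();print(s)
E
```

```text
{'t': 0.1, 'joint_positions': array([ 1.10250499,  0.42663983,  0.07383227,  1.60656203, -0.03408297,
        1.11081996, -0.06711488]), 'dq': array([-0.00045667, -0.00254482,  0.00057746, -0.00204031,  0.00090242,
       -0.0008803 ,  0.00047485]), 'effort': array([ 9.69986577e-03, -9.51515937e+01,  3.77254933e+00, -4.64395559e+01,
        1.98296708e-02,  6.54261501e-03,  6.39274754e-05]), 'ee_pos': array([ 0.21141862, -0.6406306 ,  0.23069138]), 'tcp_rot': array([-3.10064850e+00, -4.98425715e-01,  4.25434728e-04]), 'wrist_force': array([ 0.11487498, -0.4565899 , -0.28235451]), 'wrist_torque': array([0.01906796, 0.01655918, 0.02177649]), 'gripper_force': 0.0, 'gripper_width': 0.08554019778981373}
```

View pics/scene1.png

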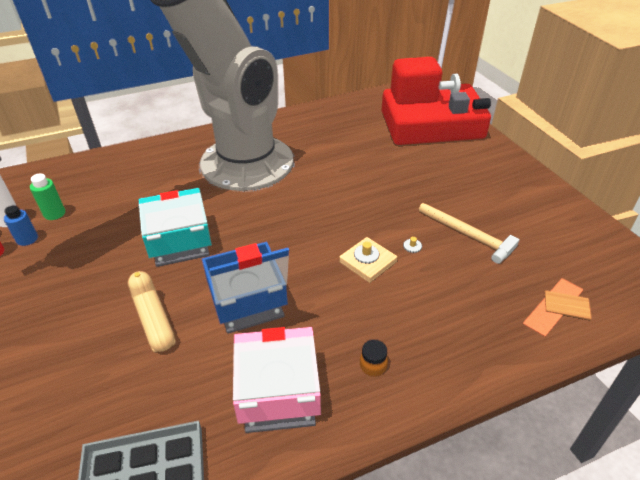

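View pics/side1.png

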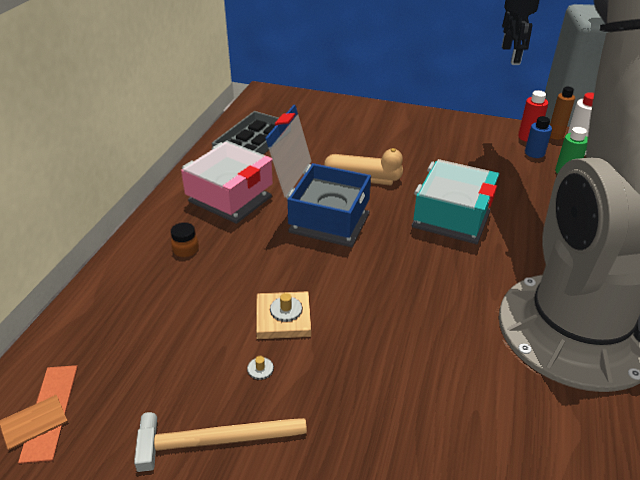

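The two candidate cutters are the large one on the wooden block, at scene (367,252) and side (286,305), and the small one on the bench, at scene (413,244). The large one fits the description (larger, on the block). The case meant is the blue one at scene (248,285), not the teal or pink one. Next I'll measure both and take a confirming crop.

Run:
```python
from h import *
for n,bb,cb in(("scene",(190,230,300,340),(330,225,430,290)),("side",(260,90,385,250),(240,280,330,385))):
    z=np.load(n+"1.npz");img=z["img"];P=z["P"];hsv=cv2.cvtColor(img,cv2.COLOR_RGB2HSV)
    ok=z["d"]>0
    def sel(b,m):
        k=np.zeros((480,640),bool);k[b[1]:b[3],b[0]:b[2]]=1;return P[k&m&ok]
    H,S,V=[hsv[...,i].astype(int) for i in range(3)]
    B=sel(bb,(H>105)&(H<125)&(S>150))
    print(n,"blue z pct",np.percentile(B[:,2],[1,50,90,99]))
    h,e=np.histogram(B[:,2],bins=np.arange(0,.28,.005));print(dict(zip(np.round(e[:-1],3),h)))
    # rim points
    for lo in(.085,.09,.095,.1,.105,.11,.115,.12):
        q=B[(B[:,2]>lo)&(B[:,2]<lo+.005)]
        if len(q)>30:
            r=cv2.minAreaRect(q[:,:2].astype(np.float32));print(lo,len(q),np.round(r[0],4),np.round(r[1],4),round(r[2],2))
    Rd=sel(bb,((H<6)|(H>174))&(S>180));print("red",len(Rd),Rd.mean(0) if len(Rd) else 0)
    G=sel(cb,(H>15)&(H<30)&(S>140)&(V>60));
    G=G[G[:,2]>.035]
    A=sel(cb,np.ones_like(ok));
    for lo in(.015,.024,.027,.045,.05,.055):
        q=A[(A[:,2]>lo)&(A[:,2]<lo+.005)]
        if len(q)>5:
            r=cv2.minAreaRect(q[:,:2].astype(np.float32));print("cut",lo,len(q),np.round(q.mean(0),4),np.round(r[0],4),np.round(r[1],4),round(r[2],1))
    # grey block inside
    q=sel(bb,(S<60)&(P[...,2]>.04)&(P[...,2]<.085));h,e=np.histogram(q[:,2],bins=np.arange(.03,.1,.003));print("grey",dict(zip(np.round(e[:-1],3),h)))
s=np.load("side1.npz")["img"][270:390,230:340];cv2.imwrite("pics/crop1.png",cv2.resize(s,None,fx=5,fy=5,interpolation=3)[...,::-1])
```

```text
scene blue z pct [0.03435244 0.07562236 0.23234057 0.23863718]
{np.float64(0.0): np.int64(0), np.float64(0.005): np.int64(0), np.float64(0.01): np.int64(0), np.float64(0.015): np.int64(0), np.float64(0.02): np.int64(0), np.float64(0.025): np.int64(0), np.float64(0.03): np.int64(28), np.float64(0.035): np.int64(103), np.float64(0.04): np.int64(97), np.float64(0.045): np.int64(98), np.float64(0.05): np.int64(117), np.float64(0.055): np.int64(101), np.float64(0.06): np.int64(108), np.float64(0.065): np.int64(141), np.float64(0.07): np.int64(171), np.float64(0.075): np.int64(159), np.float64(0.08): np.int64(142), np.float64(0.085): np.int64(111), np.float64(0.09): np.int64(83), np.float64(0.095): np.int64(135), np.float64(0.1): np.int64(8), np.float64(0.105): np.int64(0), np.float64(0.11): np.int64(0), np.float64(0.115): np.int64(0), np.float64(0.12): np.int64(0), np.float64(0.125): np.int64(0), np.float64(0.13): np.int64(0), np.float64(0.135): np.int64(0), np.float64(0.14): np.int64(0), np.float64(0.145): np.int64(0), np.float64(0.15): np.int64(0), np.float64(0.155): np.int64(0), np.flo
[... 4719 characters left out ...]
.033): np.int64(0), np.float64(0.036): np.int64(0), np.float64(0.039): np.int64(1), np.float64(0.042): np.int64(0), np.float64(0.045): np.int64(2), np.float64(0.048): np.int64(48), np.float64(0.051): np.int64(158), np.float64(0.054): np.int64(77), np.float64(0.057): np.int64(119), np.float64(0.06): np.int64(487), np.float64(0.063): np.int64(265), np.float64(0.066): np.int64(15), np.float64(0.069): np.int64(0), np.float64(0.072): np.int64(0), np.float64(0.075): np.int64(0), np.float64(0.078): np.int64(0), np.float64(0.081): np.int64(0), np.float64(0.084): np.int64(1), np.float64(0.087): np.int64(0), np.float64(0.09): np.int64(0), np.float64(0.093): np.int64(0), np.float64(0.096): np.int64(0)}
```

View pics/crop1.png

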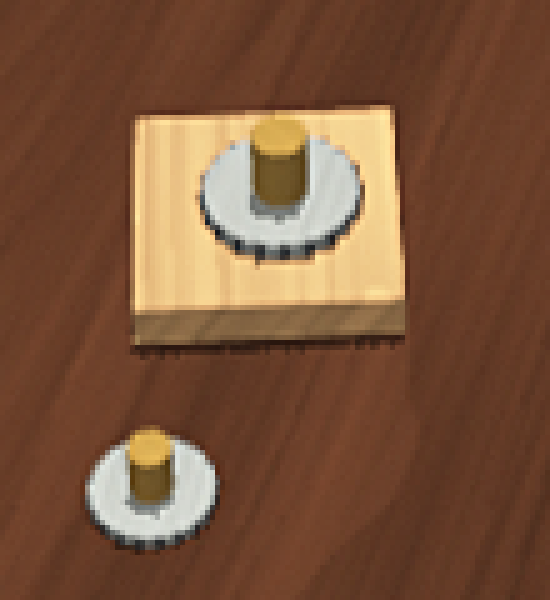

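The scene view shows the blue case open, with its lid leaning back, away from the robot. The crop shows the larger wheel on the wooden block at side pixels ~(286,305) and the smaller one loose at (260,368); the larger is the one meant. I'll fly over the case first for a wrist view, then on to the cutter.

```bash
cat >> h.py <<'E'
def to(x,y,z,yaw=-3.):
    s=arm.read_state();M=R.from_rotvec(s["tcp_rot"]);T=R.from_euler("z",yaw,degrees=True)*R.from_euler("x",np.pi)
    d=M.inv().apply(np.array([x,y,z])-s["ee_pos"])*100;r=(M.inv()*T).as_rotvec()
    print("t",round(s["t"],2),"xyz",np.round(d,2),"a",np.round(r,3),"at",np.round(s["ee_pos"],4),"F",np.round(s["wrist_force"],2),"w",round(s["gripper_width"],4))
E
python3 -c "
from h import *
to(.46,-.18,.33); to(.526,.138,.25)"
```

```text
t 0.1 xyz [ 38.04 -35.96  -9.89] a [-0.001  0.     0.371] at [ 0.2114 -0.6406  0.2307] F [ 0.11 -0.46 -0.28] w 0.0855
t 0.1 xyz [ 54.28 -64.08  -1.86] a [-0.001  0.     0.371] at [ 0.2114 -0.6406  0.2307] F [ 0.11 -0.46 -0.28] w 0.0855
```

Call:
carry_out([
  {"x": 4,"y": -3.5,"z": -3,"az": 0.1,"jaw": 1},
  {"x": 38,"y": -36,"z": -9.9,"az": 0.371,"jaw": 0.6},
  {"x": 38,"y": -36,"z": -9.9,"az": 0.371,"jaw": 0.6},
  {"x": 38,"y": -36,"z": -9.9,"az": 0.371,"jaw": 0.6},
  {"x": 38,"y": -36,"z": -9.9,"az": 0.371,"jaw": 0.6},
  {"x": 38,"y": -36,"z": -9.9,"az": 0.371,"jaw": 0.6},
  {"x": 38,"y": -36,"z": -9.9,"az": 0.371,"jaw": 0.6},
  {"x": 38,"y": -36,"z": -9.9,"az": 0.371,"jaw": 0.6},
  {"x": 38,"y": -36,"z": -9.9,"az": 0.371,"jaw": 0.6},
  {"x": 38,"y": -36,"z": -9.9,"az": 0.371,"jaw": 0.6},
])

```text
schema error: expected keys x, y, z, ax, ay, az, jaw
```

Call:
carry_out([
  {"x": 0,"jaw": 0.6},
  {"x": 0,"jaw": 0.6},
  {"x": 0,"jaw": 0.6},
  {"x": 0,"jaw": 0.6},
])

```text
schema error: expected keys x, y, z, ax, ay, az, jaw
```

Run:
```python
from h import *
f=arm.grab_frame("wrist");save(f,"w1.png");np.savez("w1.npz",img=f["img"],P=cloud(f),d=f["depth"])
T=np.linalg.inv(np.array(f["extrinsics"]));print(T)
to(.526,.138,.22)
```

```text
[[ 3.12265253e-01  9.16468351e-01  2.50152300e-01  2.74801761e-01]
 [-9.49994921e-01  3.01313882e-01  8.19731320e-02 -6.19288357e-01]
 [-2.48579413e-04 -2.63240775e-01  9.64730135e-01  3.72212521e-01]
 [ 0.00000000e+00  0.00000000e+00  0.00000000e+00  1.00000000e+00]]
t 0.15 xyz [ 54.28 -64.09   1.14] a [-0.001  0.     0.371] at [ 0.2114 -0.6407  0.2308] F [-0.28  0.14  0.06] w 0.0851
```

View pics/w1.png

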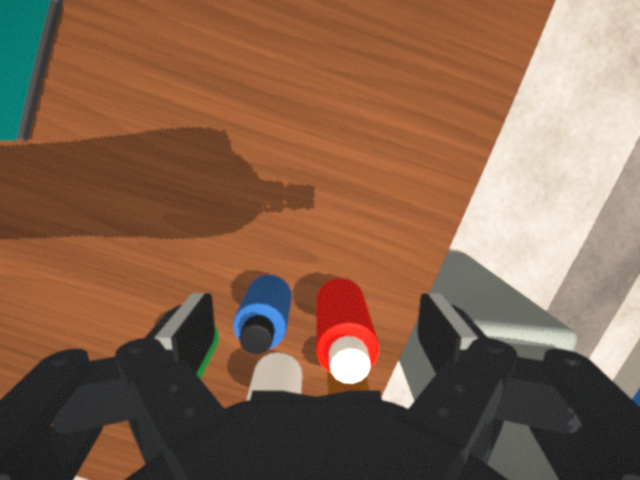

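The moves were refused because every key is required, so this picture just shows the bottles at the start pose. Resending with all keys.

Call:
carry_out([
  {"x": 4,"y": -3.5,"z": -3,"ax": 0,"ay": 0,"az": 0.1,"jaw": 0.6},
  {"x": 38,"y": -36,"z": -9.9,"ax": 0,"ay": 0,"az": 0.371,"jaw": 0.6},
  {"x": 38,"y": -36,"z": -9.9,"ax": 0,"ay": 0,"az": 0.371,"jaw": 0.6},
  {"x": 38,"y": -36,"z": -9.9,"ax": 0,"ay": 0,"az": 0.371,"jaw": 0.6},
  {"x": 38,"y": -36,"z": -9.9,"ax": 0,"ay": 0,"az": 0.371,"jaw": 0.6},
  {"x": 38,"y": -36,"z": -9.9,"ax": 0,"ay": 0,"az": 0.371,"jaw": 0.6},
  {"x": 38,"y": -36,"z": -9.9,"ax": 0,"ay": 0,"az": 0.371,"jaw": 0.6},
  {"x": 38,"y": -36,"z": -9.9,"ax": 0,"ay": 0,"az": 0.371,"jaw": 0.6},
  {"x": 38,"y": -36,"z": -9.9,"ax": 0,"ay": 0,"az": 0.371,"jaw": 0.6},
  {"x": 38,"y": -36,"z": -9.9,"ax": 0,"ay": 0,"az": 0.371,"jaw": 0.6},
])

```text
t: 1.15
ee_pos: [0.4429, -0.2102, 0.3251]
tcp_rot: [3.14, -0.082, 0.0]
wrist_force: [0.6, -1.6, -0.4]
gripper_width: 0.0512
gripper_force: 0.0
```

```bash
python3 -c "
from h import *
to(.46,-.18,.33)"
```

```text
t 1.15 xyz [ 1.55 -3.1  -0.49] a [ 0. -0.  0.] at [ 0.4429 -0.2102  0.3251] F [ 0.61 -1.64 -0.42] w 0.0512
```

Call:
carry_out([
  {"x": 0,"y": 0,"z": 0,"ax": 0,"ay": 0,"az": 0,"jaw": 0.6},
  {"x": 0,"y": 0,"z": 0,"ax": 0,"ay": 0,"az": 0,"jaw": 0.6},
  {"x": 0,"y": 0,"z": 0,"ax": 0,"ay": 0,"az": 0,"jaw": 0.6},
])

```text
t: 1.45
ee_pos: [0.4419, -0.2129, 0.3244]
tcp_rot: [3.14, -0.084, -0.001]
wrist_force: [-0.2, 0.5, 0.4]
gripper_width: 0.0511
gripper_force: 0.0
```

Run:
```python
from h import *
f=arm.grab_frame("wrist");save(f,"w2.png");np.savez("w2.npz",img=f["img"],P=cloud(f),d=f["depth"])
to(.526,.138,.22)
```

```text
t 1.5 xyz [  6.52 -35.51  10.44] a [-0.     0.001 -0.002] at [ 0.4418 -0.2131  0.3244] F [ 0.13 -0.51  0.35] w 0.0515
```

View pics/w2.png

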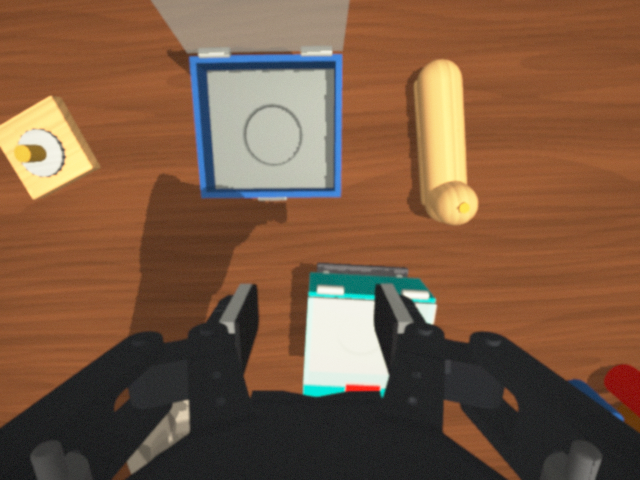

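Wrist view: the blue case with its pocket ring at about (273,135), the block with the cutter's hub at (30,153), and the shoe last to the right at (445,140).

Run:
```python
from h import *
z=np.load("w2.npz");img=z["img"];P=z["P"];hsv=cv2.cvtColor(img,cv2.COLOR_RGB2HSV).astype(int);H,S,V=[hsv[...,i] for i in range(3)]
k=np.zeros((480,640),bool);k[45:205,180:350]=1
B=P[k&(H>105)&(H<125)&(S>130)];h,e=np.histogram(B[:,2],bins=np.arange(.03,.12,.004));print(h,np.median(B[B[:,2]>.093,2]))
q=B[B[:,2]>.092];r=cv2.minAreaRect(q[:,:2].astype(np.float32));print(r)
ys=q[:,1];
k=np.zeros((480,640),bool);k[70:190,210:328]=1
g=P[k&(S<60)];print("block",np.median(g[:,2]))
m=k&(V<135)&(S<80)&(np.hypot(*(np.mgrid[:480,:640]-np.array([135,273])[:,None,None]))<38)&(np.hypot(*(np.mgrid[:480,:640]-np.array([135,273])[:,None,None]))>22)
pts=np.argwhere(m)[:,::-1].astype(np.float32);el=cv2.fitEllipse(pts);print(len(pts),el)
u,v=el[0];print("pocket",P[int(round(v))-3:int(round(v))+4,int(round(u))-3:int(round(u))+4].reshape(-1,3).mean(0), "ring z",np.median(P[m][:,2]),"ring xy fit",cv2.fitEllipse(P[m][:,:2].astype(np.float32)))
k=np.zeros((480,640),bool);k[90:200,0:100]=1
g=P[k&(H>18)&(H<28)&(S>200)&(P[...,2]>.045)];print("hub",len(g),g.mean(0),g[:,2].max())
w=P[k&(S<50)&(V>150)&(P[...,2]<.04)];print("disc",len(w),cv2.minEnclosingCircle(w[:,:2].astype(np.float32)),np.median(w[:,2]))
```

```text
[   0    0    0    0    0    0    0    0    0   63  187  254  278  313
  298  358  942 2242    0    0    0    0] 0.09849382475260099
((0.530414342880249, -0.16788199543952942), (0.14919833838939667, 0.1397010236978531), 87.21215057373047)
block 0.06240321158558104
86 ((272.38812255859375, 134.18209838867188), (55.37167739868164, 57.6074333190918), 165.7733612060547)
pocket [ 0.52615151 -0.16759754  0.06109964] ring z 0.06045190490736707 ring xy fit ((0.5265350341796875, -0.16751763224601746), (0.06028156355023384, 0.06279302388429642), 16.384777069091797)<stdin>:13: RuntimeWarning: Mean of empty slice.
  ret = um.true_divide(
Traceback (most recent call last):
ValueError: zero-size array to reduction operation maximum which has no identity
```

Call:
carry_out([
  {"x": 2,"y": -35,"z": 8,"ax": 0,"ay": 0,"az": 0,"jaw": 0.5},
  {"x": 2,"y": -35,"z": 8,"ax": 0,"ay": 0,"az": 0,"jaw": 0.5},
  {"x": 2,"y": -35,"z": 8,"ax": 0,"ay": 0,"az": 0,"jaw": 0.5},
  {"x": 2,"y": -35,"z": 8,"ax": 0,"ay": 0,"az": 0,"jaw": 0.5},
  {"x": 2,"y": -35,"z": 8,"ax": 0,"ay": 0,"az": 0,"jaw": 0.5},
  {"x": 2,"y": -35,"z": 8,"ax": 0,"ay": 0,"az": 0,"jaw": 0.5},
  {"x": 2,"y": -35,"z": 8,"ax": 0,"ay": 0,"az": 0,"jaw": 0.5},
  {"x": 2,"y": -35,"z": 8,"ax": 0,"ay": 0,"az": 0,"jaw": 0.5},
  {"x": 2,"y": -35,"z": 8,"ax": 0,"ay": 0,"az": 0,"jaw": 0.5},
  {"x": 2,"y": -35,"z": 8,"ax": 0,"ay": 0,"az": 0,"jaw": 0.5},
])

```text
t: 2.5
ee_pos: [0.4809, 0.1346, 0.2446]
tcp_rot: [3.14, -0.085, -0.001]
wrist_force: [0.2, -0.1, -0.2]
gripper_width: 0.0427
gripper_force: 0.0
```

Call:
carry_out([
  {"x": 0,"y": 0,"z": 0,"ax": 0,"ay": 0,"az": 0,"jaw": 0.5},
  {"x": 0,"y": 0,"z": 0,"ax": 0,"ay": 0,"az": 0,"jaw": 0.5},
])

```text
t: 2.7
ee_pos: [0.481, 0.1349, 0.245]
tcp_rot: [3.14, -0.086, 0.001]
wrist_force: [-0.1, 0.0, 0.5]
gripper_width: 0.0427
gripper_force: 0.0
```

Run:
```python
from h import *
f=arm.grab_frame("wrist");save(f,"w3.png");P=cloud(f);img=f["img"];np.savez("w3.npz",img=f["img"],P=P,d=f["depth"])
hsv=cv2.cvtColor(img,cv2.COLOR_RGB2HSV).astype(int);H,S,V=[hsv[...,i] for i in range(3)]
ok=f["depth"]>0
n=(P[...,2]>.0525)&(P[...,2]<.06)&ok&(abs(P[...,0]-.526)<.03)&(abs(P[...,1]-.138)<.03)
g=P[n];print("hub",len(g),g.mean(0),cv2.minEnclosingCircle(g[:,:2].astype(np.float32)),np.argwhere(n).mean(0))
w=P[ok&(S<50)&(V>140)&(P[...,2]<.034)&(P[...,2]>.024)&(abs(P[...,0]-.526)<.045)&(abs(P[...,1]-.138)<.045)];print("disc",len(w),cv2.minEnclosingCircle(w[:,:2].astype(np.float32)),np.median(w[:,2]))
to(g[:,0].mean(),g[:,1].mean(),.2)
```

```text
hub 405 [0.52422604 0.13774784 0.05490982] ((0.5240010619163513, 0.13784444332122803), 0.011031744070351124) [173.42716049 310.63209877]
disc 2170 ((0.5244742631912231, 0.13739900290966034), 0.029759004712104797) 0.02700482026193826
t 2.75 xyz [ 4.31 -0.49  4.5 ] a [ 0.    -0.001 -0.002] at [0.4809 0.1352 0.245 ] F [ 0.54 -0.8   0.04] w 0.0425
```

View pics/w3.png

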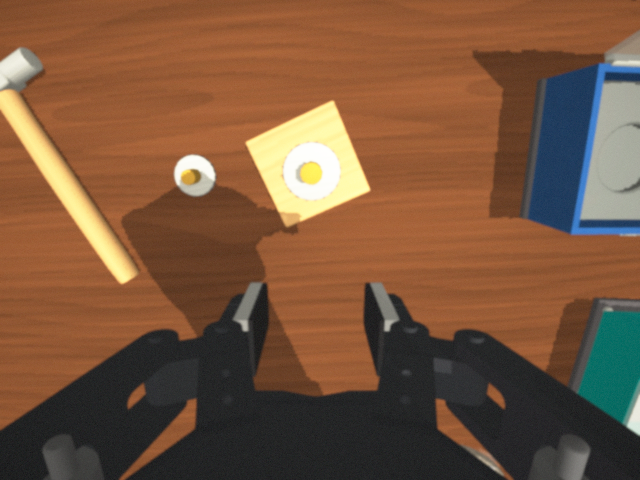

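The view shows the big cutter on its block, hub at (311,173), disc concentric. Descending on the hub.

Call:
carry_out([
  {"x": 4.3,"y": -0.49,"z": 4,"ax": 0,"ay": 0,"az": 0,"jaw": 0.5},
  {"x": 4.3,"y": -0.49,"z": 9,"ax": 0,"ay": 0,"az": 0,"jaw": 0.5},
  {"x": 4.3,"y": -0.49,"z": 14,"ax": 0,"ay": 0,"az": 0,"jaw": 0.5},
  {"x": 4.3,"y": -0.49,"z": 17.5,"ax": 0,"ay": 0,"az": 0,"jaw": 0.5},
  {"x": 4.3,"y": -0.49,"z": 19.5,"ax": 0,"ay": 0,"az": 0,"jaw": 0.5},
  {"x": 4.3,"y": -0.49,"z": 20.8,"ax": 0,"ay": 0,"az": 0,"jaw": 0.5},
  {"x": 4.3,"y": -0.49,"z": 21.3,"ax": 0,"ay": 0,"az": 0,"jaw": 0.5},
  {"x": 4.3,"y": -0.49,"z": 21.3,"ax": 0,"ay": 0,"az": 0,"jaw": 0.5},
  {"x": 4.3,"y": -0.49,"z": 21.3,"ax": 0,"ay": 0,"az": 0,"jaw": 0.5},
])

```text
t: 3.65
ee_pos: [0.5247, 0.1391, 0.0329]
tcp_rot: [-3.14, 0.083, -0.003]
wrist_force: [-0.5, 0.2, -0.4]
gripper_width: 0.0424
gripper_force: 0.0
```

```bash
python3 -c "
from h import *
to(.5241,.1377,.032)"
```

```text
t 3.65 xyz [-0.05  0.14  0.09] a [-0.    -0.002 -0.   ] at [0.5247 0.1391 0.0329] F [-0.49  0.21 -0.35] w 0.0424
```

Call:
carry_out([
  {"x": 0,"y": 0.14,"z": 0.05,"ax": 0,"ay": 0,"az": 0,"jaw": 0.4},
  {"x": 0,"y": 0.14,"z": 0.05,"ax": 0,"ay": 0,"az": 0,"jaw": 0.2},
  {"x": 0,"y": 0.14,"z": 0.05,"ax": 0,"ay": 0,"az": 0,"jaw": 0.1},
  {"x": 0,"y": 0.14,"z": 0.05,"ax": 0,"ay": 0,"az": 0,"jaw": 0},
  {"x": 0,"y": 0.14,"z": 0.05,"ax": 0,"ay": 0,"az": 0,"jaw": 0},
  {"x": 0,"y": 0.14,"z": 0.05,"ax": 0,"ay": 0,"az": 0,"jaw": 0},
  {"x": 0,"y": 0.14,"z": 0.05,"ax": 0,"ay": 0,"az": 0,"jaw": 0},
])

```text
t: 4.35
ee_pos: [0.5243, 0.1374, 0.0322]
tcp_rot: [3.14, -0.083, 0.002]
wrist_force: [-1.9, -2.3, 11.9]
gripper_width: 0.0202
gripper_force: 58.2
```

Call:
carry_out([
  {"x": 0,"y": 0,"z": -1,"ax": 0,"ay": 0,"az": 0,"jaw": 0},
  {"x": 0,"y": 0,"z": -4,"ax": 0,"ay": 0,"az": 0,"jaw": 0},
  {"x": 0,"y": 0,"z": -9,"ax": 0,"ay": 0,"az": 0,"jaw": 0},
  {"x": 0,"y": 0,"z": -14,"ax": 0,"ay": 0,"az": 0,"jaw": 0},
  {"x": 0,"y": 0,"z": -17,"ax": 0,"ay": 0,"az": 0,"jaw": 0},
  {"x": 0,"y": 0,"z": -17,"ax": 0,"ay": 0,"az": 0,"jaw": 0},
])

```text
t: 4.95
ee_pos: [0.5257, 0.1384, 0.2063]
tcp_rot: [-3.139, 0.082, -0.011]
wrist_force: [0.5, 0.1, -1.5]
gripper_width: 0.0196
gripper_force: 58.8
```

```bash
python3 -c "
from h import *
to(.44,-.1679,.20)"
```

```text
t 4.95 xyz [-6.96 31.04  0.52] a [-0.002 -0.007 -0.   ] at [0.5257 0.1384 0.2063] F [ 0.51  0.09 -1.53] w 0.0196
```

Call:
carry_out([
  {"x": -4.5,"y": 31,"z": 0.5,"ax": 0,"ay": 0,"az": 0,"jaw": 0},
  {"x": -4.5,"y": 31,"z": 0.5,"ax": 0,"ay": 0,"az": 0,"jaw": 0},
  {"x": -4.5,"y": 31,"z": 0.5,"ax": 0,"ay": 0,"az": 0,"jaw": 0},
  {"x": -4.5,"y": 31,"z": 0.5,"ax": 0,"ay": 0,"az": 0,"jaw": 0},
  {"x": -4.5,"y": 31,"z": 0.5,"ax": 0,"ay": 0,"az": 0,"jaw": 0},
  {"x": -4.5,"y": 31,"z": 0.5,"ax": 0,"ay": 0,"az": 0,"jaw": 0},
  {"x": -4.5,"y": 31,"z": 0.5,"ax": 0,"ay": 0,"az": 0,"jaw": 0},
  {"x": -4.5,"y": 31,"z": 0.5,"ax": 0,"ay": 0,"az": 0,"jaw": 0},
  {"x": -4.5,"y": 31,"z": 0.5,"ax": 0,"ay": 0,"az": 0,"jaw": 0},
  {"x": -4.5,"y": 31,"z": 0.5,"ax": 0,"ay": 0,"az": 0,"jaw": 0},
])

```text
t: 5.95
ee_pos: [0.463, -0.1681, 0.1961]
tcp_rot: [-3.14, 0.079, 0.0]
wrist_force: [0.2, -0.0, -2.5]
gripper_width: 0.0203
gripper_force: 59.2
```

Call:
carry_out([
  {"x": 0,"y": 0,"z": 0,"ax": 0,"ay": 0,"az": 0,"jaw": 0},
  {"x": 0,"y": 0,"z": 0,"ax": 0,"ay": 0,"az": 0,"jaw": 0},
  {"x": 0,"y": 0,"z": 0,"ax": 0,"ay": 0,"az": 0,"jaw": 0},
])

```text
t: 6.25
ee_pos: [0.4628, -0.1691, 0.1962]
tcp_rot: [-3.14, 0.081, 0.0]
wrist_force: [0.5, 0.1, -1.3]
gripper_width: 0.0203
gripper_force: 59.2
```

Run:
```python
from h import *
f=arm.grab_frame("wrist");save(f,"w4.png");P=cloud(f);img=f["img"];np.savez("w4.npz",img=f["img"],P=P,d=f["depth"])
hsv=cv2.cvtColor(img,cv2.COLOR_RGB2HSV).astype(int);H,S,V=[hsv[...,i] for i in range(3)]
ok=f["depth"]>0
rim=ok&(H>105)&(H<125)&(S>130)&(P[...,2]>.0955)&(P[...,2]<.103)&(abs(P[...,0]-.53)<.1)&(abs(P[...,1]+.168)<.1)
q=P[rim];print("rim",len(q),np.median(q[:,2]),cv2.minAreaRect(q[:,:2].astype(np.float32)))
n=ok&(S<70)&(np.hypot(P[...,0]-.5285,P[...,1]+.1677)<.045)&(P[...,2]<.08)
g=P[n];h,e=np.histogram(g[:,2],bins=np.arange(.045,.07,.0015));print(dict(zip(np.round(e[:-1],4),h)))
fl=P[n&(P[...,2]<.0565)]
if len(fl)>50: print("floor",len(fl),np.median(fl[:,2]),cv2.minAreaRect(fl[:,:2].astype(np.float32)),cv2.minEnclosingCircle(fl[:,:2].astype(np.float32)))
to(.53,-.168,.2)
s=img[:,:,:];
```

```text
rim 6817 0.09856951570171107 ((0.530089795589447, -0.16779926419258118), (0.15002469718456268, 0.13966017961502075), 87.11611938476562)
{np.float64(0.045): np.int64(0), np.float64(0.0465): np.int64(0), np.float64(0.048): np.int64(0), np.float64(0.0495): np.int64(44), np.float64(0.051): np.int64(1889), np.float64(0.0525): np.int64(2951), np.float64(0.054): np.int64(269), np.float64(0.0555): np.int64(52), np.float64(0.057): np.int64(47), np.float64(0.0585): np.int64(81), np.float64(0.06): np.int64(537), np.float64(0.0615): np.int64(3326), np.float64(0.063): np.int64(1586), np.float64(0.0645): np.int64(27), np.float64(0.066): np.int64(0), np.float64(0.0675): np.int64(0)}
floor 5189 0.05273700936327441 ((0.5247281193733215, -0.16742263734340668), (0.06420068442821503, 0.0637914389371872), 5.173375129699707) ((0.524749755859375, -0.1673949509859085), 0.03241242095828056)
t 6.3 xyz [ 6.7  -0.47 -0.38] a [-0.    -0.     0.001] at [ 0.4628 -0.1692  0.1962] F [ 0.68  0.58 -1.4 ] w 0.0198
```

View pics/w4.png

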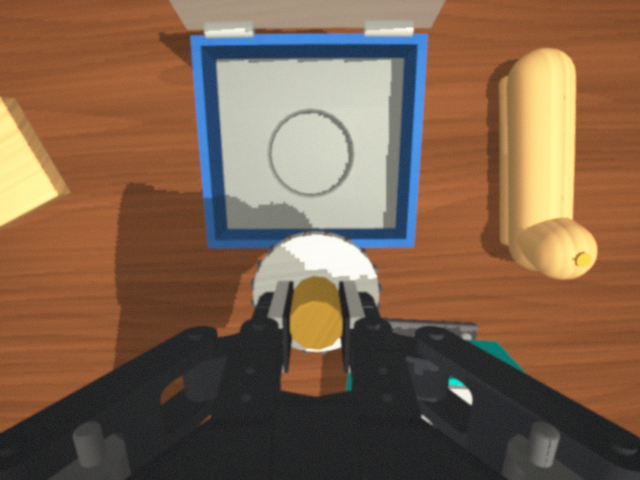

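Floor seen clearly: centre (0.5247, −0.1674), z 0.0527, with the ring at (311,153). The cutter is held upright at (316,290). Next: its offset in the tool frame.

Run:
```python
from h import *
z=np.load("w4.npz");P=z["P"];img=z["img"];s=arm.read_state()
M=R.from_rotvec(s["tcp_rot"]);Q=M.inv().apply((P-s["ee_pos"]).reshape(-1,3)).reshape(P.shape)
hsv=cv2.cvtColor(img,cv2.COLOR_RGB2HSV).astype(int);H,S,V=[hsv[...,i] for i in range(3)]
ok=z["d"]>0
hub=Q[ok&(H>15)&(H<30)&(S>150)&(abs(Q[...,2])<.06)&(abs(Q[...,0])<.04)&(abs(Q[...,1])<.02)]
print("hub",len(hub),np.percentile(hub[:,2],[1,20,50,80,99])*1e3)
t=hub[hub[:,2]<np.percentile(hub[:,2],30)+.002];print(cv2.minAreaRect(t[:,:2].astype(np.float32)),cv2.minEnclosingCircle(t[:,:2].astype(np.float32)))
d=Q[ok&(S<60)&(Q[...,2]>-.01)&(Q[...,2]<.03)&(np.hypot(Q[...,0],Q[...,1])<.04)&(Q[...,0]>.005)]
print("disc",len(d),np.percentile(d[:,2],[2,50,98])*1e3,cv2.fitEllipse(cv2.convexHull(d[:,:2].astype(np.float32))),cv2.minEnclosingCircle(d[:,:2].astype(np.float32)))
A=np.c_[d[:,:2],np.ones(len(d))];print("plane",np.linalg.lstsq(A,d[:,2],rcond=None)[0])
```

```text
hub 3068 [-24.17918675 -22.87134836 -22.17991097 -14.16557849  -0.16794893]
((0.000997699797153473, -0.000873517245054245), (0.020825950428843498, 0.020253710448741913), 0.726301372051239) ((0.0008397953351959586, -0.0009228591807186604), 0.011181509122252464)
disc 5286 [-8.03656622  5.4566091   9.22404389] ((0.012737104669213295, -0.0002541688736528158), (0.036242298781871796, 0.05834284424781799), 1.730500340461731) ((0.00585092743858695, -0.0009294226765632629), 0.029659084975719452)
plane [0.16909086 0.00112463 0.00197904]
```

Run:
```python
from h import *
z=np.load("w4.npz");P=z["P"];img=z["img"];s=arm.read_state()
M=R.from_rotvec(s["tcp_rot"]);Q=M.inv().apply((P-s["ee_pos"]).reshape(-1,3)).reshape(P.shape)
hsv=cv2.cvtColor(img,cv2.COLOR_RGB2HSV).astype(int);H,S,V=[hsv[...,i] for i in range(3)]
ok=z["d"]>0
def fit(m):
    d=Q[m]
    for _ in range(6):
        A=np.c_[d[:,:2],np.ones(len(d))];c=np.linalg.lstsq(A,d[:,2],rcond=None)[0];r=A@c-d[:,2];d=d[abs(r)<max(2*r.std(),.0008)]
    print(len(d),c,r.std());return d
d=fit(ok&(S<60)&(Q[...,2]>.002)&(Q[...,2]<.02)&(np.hypot(Q[...,0],Q[...,1])<.036)&(Q[...,0]>.013))
h=d[np.hypot(d[:,0]-.001,d[:,1]+.0009)>.024]
from scipy.optimize import least_squares
# outer edge: farthest in angular bins
a=np.arctan2(d[:,1],d[:,0]);e=[]
for b in np.arange(-.8,.8,.1):
    k=(a>=b)&(a<b+.1);
    if k.sum()>5: e.append(d[k][np.argmax(np.hypot(*d[k][:,:2].T)),:2])
e=np.array(e);print("edge centre, R=30",least_squares(lambda p:np.hypot(*(e-p).T)-.0295,[0,0]).x)
fit(ok&(H>15)&(H<30)&(S>150)&(Q[...,2]<-.019)&(Q[...,2]>-.027)&(np.hypot(Q[...,0],Q[...,1])<.015))
to(.5247-.0009,-.1674-.0009,.10)
```

```text
2808 [ 0.00387982 -0.00206844  0.00539592] 0.0004904306325936256
edge centre, R=30 [ 0.0010455  -0.00082332]
1811 [ 0.0055766   0.00442905 -0.02256422] 0.0004661969534857939
t 6.3 xyz [ 6.08 -0.41  9.62] a [-0.    -0.     0.001] at [ 0.4628 -0.1692  0.1962] F [ 0.68  0.58 -1.4 ] w 0.0198
```

Call:
carry_out([
  {"x": 6.09,"y": -0.41,"z": 0,"ax": 0,"ay": 0,"az": 0,"jaw": 0},
  {"x": 6.09,"y": -0.41,"z": 2,"ax": 0,"ay": 0,"az": 0,"jaw": 0},
  {"x": 6.09,"y": -0.41,"z": 6,"ax": 0,"ay": 0,"az": 0,"jaw": 0},
  {"x": 6.09,"y": -0.41,"z": 9,"ax": 0,"ay": 0,"az": 0,"jaw": 0},
  {"x": 6.09,"y": -0.41,"z": 11,"ax": 0,"ay": 0,"az": 0,"jaw": 0},
  {"x": 6.09,"y": -0.41,"z": 11.5,"ax": 0,"ay": 0,"az": 0,"jaw": 0},
  {"x": 6.09,"y": -0.41,"z": 11.5,"ax": 0,"ay": 0,"az": 0,"jaw": 0},
  {"x": 6.09,"y": -0.41,"z": 11.5,"ax": 0,"ay": 0,"az": 0,"jaw": 0},
])

```text
t: 7.1
ee_pos: [0.5244, -0.1688, 0.0823]
tcp_rot: [3.14, -0.082, 0.002]
wrist_force: [0.0, 0.6, -0.1]
gripper_width: 0.02
gripper_force: 59.2
```

```bash
python3 -c "
from h import *
to(.5237,-.1683,.066)"
```

```text
t 7.1 xyz [-0.08 -0.05  1.63] a [ 0.    -0.001  0.   ] at [ 0.5244 -0.1688  0.0823] F [ 0.03  0.6  -0.12] w 0.02
```

Call:
carry_out([
  {"x": -0.07,"y": -0.05,"z": 0.3,"ax": 0,"ay": 0,"az": 0,"jaw": 0},
  {"x": -0.07,"y": -0.05,"z": 0.6,"ax": 0,"ay": 0,"az": 0,"jaw": 0},
  {"x": -0.07,"y": -0.05,"z": 0.9,"ax": 0,"ay": 0,"az": 0,"jaw": 0},
  {"x": -0.07,"y": -0.05,"z": 1.1,"ax": 0,"ay": 0,"az": 0,"jaw": 0},
])

```text
t: 7.5
ee_pos: [0.523, -0.1682, 0.0701]
tcp_rot: [3.14, -0.082, 0.0]
wrist_force: [-1.0, 0.2, -1.7]
gripper_width: 0.0201
gripper_force: 59.2
```

Call:
carry_out([
  {"x": 0.04,"y": 0,"z": 0.15,"ax": 0,"ay": 0,"az": 0,"jaw": 0},
  {"x": 0.04,"y": 0,"z": 0.3,"ax": 0,"ay": 0,"az": 0,"jaw": 0},
  {"x": 0.04,"y": 0,"z": 0.38,"ax": 0,"ay": 0,"az": 0,"jaw": 0},
])

```text
t: 7.8
ee_pos: [0.5234, -0.1682, 0.0662]
tcp_rot: [-3.14, 0.082, 0.0]
wrist_force: [0.8, -0.4, -2.2]
gripper_width: 0.0197
gripper_force: 59.2
```

Call:
carry_out([
  {"x": 0.04,"y": 0,"z": 0.06,"ax": 0,"ay": 0,"az": 0,"jaw": 0},
  {"x": 0.04,"y": 0,"z": 0.06,"ax": 0,"ay": 0,"az": 0,"jaw": 0},
])

```text
t: 8.0
ee_pos: [0.5238, -0.1682, 0.0658]
tcp_rot: [-3.14, 0.082, 0.0]
wrist_force: [-1.4, 0.2, 0.7]
gripper_width: 0.0197
gripper_force: 59.2
```

Call:
carry_out([
  {"x": 0,"y": 0,"z": 0,"ax": 0,"ay": 0,"az": 0,"jaw": 0.3},
  {"x": 0,"y": 0,"z": 0,"ax": 0,"ay": 0,"az": 0,"jaw": 0.4},
  {"x": 0,"y": 0,"z": 0,"ax": 0,"ay": 0,"az": 0,"jaw": 0.5},
  {"x": 0,"y": 0,"z": 0,"ax": 0,"ay": 0,"az": 0,"jaw": 0.5},
  {"x": 0,"y": 0,"z": -2,"ax": 0,"ay": 0,"az": 0,"jaw": 0.5},
  {"x": 0,"y": 0,"z": -6,"ax": 0,"ay": 0,"az": 0,"jaw": 0.5},
  {"x": -3,"y": 0,"z": -11,"ax": 0,"ay": 0,"az": 0,"jaw": 0.5},
  {"x": -6,"y": 0,"z": -15,"ax": 0,"ay": 0,"az": 0,"jaw": 0.3},
  {"x": -6,"y": 0,"z": -15,"ax": 0,"ay": 0,"az": 0,"jaw": 0},
  {"x": -6,"y": 0,"z": -15,"ax": 0,"ay": 0,"az": 0,"jaw": 0},
])

```text
t: 9.0
ee_pos: [0.464, -0.1656, 0.2174]
tcp_rot: [3.139, -0.083, 0.005]
wrist_force: [-1.1, -0.3, 0.2]
gripper_width: 0.0007
gripper_force: 0.0
```

Run:
```python
from h import *
f=arm.grab_frame("wrist");P=cloud(f);img=f["img"];save(f,"w5.png")
hsv=cv2.cvtColor(img,cv2.COLOR_RGB2HSV).astype(int);H,S,V=[hsv[...,i] for i in range(3)]
ok=f["depth"]>0
m=ok&(H>15)&(H<30)&(S>150)&(P[...,2]>.083)&(P[...,2]<.097)&(np.hypot(P[...,0]-.525,P[...,1]+.167)<.03)
g=P[m];print("hub",len(g),np.median(g[:,2]),cv2.minEnclosingCircle(g[:,:2].astype(np.float32)))
d=P[ok&(S<60)&(np.hypot(P[...,0]-.5247,P[...,1]+.1674)<.029)&(P[...,2]<.075)&(np.hypot(P[...,0]-.5247,P[...,1]+.1674)>.016)]
A=np.c_[d[:,:2]-[.5247,-.1674],np.ones(len(d))];print(np.linalg.lstsq(A,d[:,2],rcond=None)[0])
# lid: tab + bar from side and scene
for n in("side","scene"):
    f=arm.grab_frame(n);P=cloud(f);hsv=cv2.cvtColor(f["img"],cv2.COLOR_RGB2HSV).astype(int);H,S,V=[hsv[...,i] for i in range(3)];ok=f["depth"]>0
    b=(abs(P[...,1]+.17)<.09)&(P[...,0]>.58)&(P[...,0]<.72)&(P[...,2]>.13)&(P[...,2]<.3)&ok
    for nm,m in(("bar",b&(H>105)&(H<125)&(S>130)),("red",b&((H<6)|(H>174))&(S>180)),("all",b)):
        q=P[m]
        if len(q)>9: print(n,nm,len(q),q.min(0).round(4),q.max(0).round(4),q.mean(0).round(4))
    save(f,n+"5.png")
to(.5247,-.1674,.0)
```

```text
hub 497 0.08853336021989106 ((0.5237273573875427, -0.16746503114700317), 0.009830913506448269)
[-0.00269352 -0.00285806  0.06048501]
side bar 268 [ 0.6301 -0.246   0.2184] [ 0.6462 -0.0943  0.2434] [ 0.6382 -0.1485  0.2309]
side red 146 [ 0.6166 -0.2019  0.2238] [ 0.6474 -0.1485  0.2536] [ 0.6309 -0.1697  0.2466]
side all 1962 [ 0.6039 -0.2513  0.13  ] [ 0.6474 -0.0922  0.2536] [ 0.6254 -0.1646  0.1899]
scene bar 412 [ 0.6353 -0.2476  0.2162] [ 0.6525 -0.1001  0.2412] [ 0.6427 -0.1766  0.2308]
scene red 464 [ 0.6169 -0.1949  0.2142] [ 0.6491 -0.152   0.2513] [ 0.6367 -0.1734  0.2392]
scene all 2621 [ 0.6113 -0.2476  0.1301] [ 0.6525 -0.0965  0.2513] [ 0.632  -0.1738  0.1959]
t 9.15 xyz [ 6.1  -0.06 21.46] a [-0.001  0.001  0.   ] at [ 0.464  -0.1649  0.2146] F [ 0.09  0.11 -0.19] w -0.0
```

Cutter is home: hub top at 0.0885, which is floor + 36 mm, and flat. The lid's outer top edge is at x≈0.65, z≈0.24, so its angle is ~1.88. Now I'll go over and behind the lid.

```bash
python3 -c "
from h import *
to(.700,-.1764,.30);to(.700,-.1764,.205)"
```

```text
t 9.15 xyz [23.61 -0.09 -8.57] a [-0.001  0.001  0.   ] at [ 0.464  -0.1649  0.2146] F [ 0.09  0.11 -0.19] w -0.0
t 9.15 xyz [23.63 -0.08  0.93] a [-0.001  0.001  0.   ] at [ 0.464  -0.1649  0.2146] F [ 0.09  0.11 -0.19] w -0.0
```

View pics/side5.png

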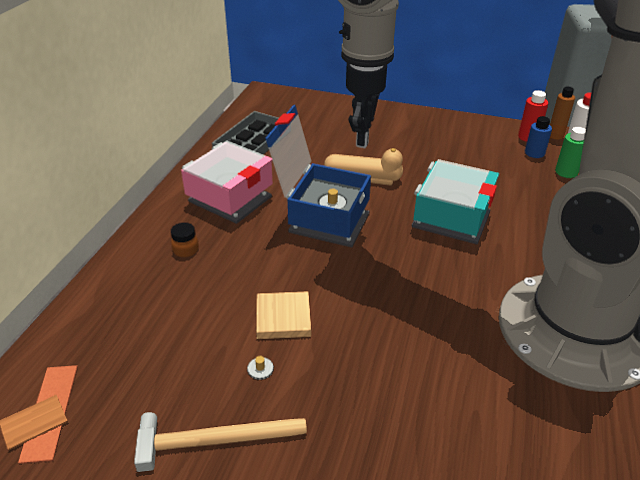

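The side view shows the cutter seated in the blue case at (333,197) and the lid still open. Going behind the lid.

Call:
carry_out([
  {"x": 0,"y": 0,"z": -4,"ax": 0,"ay": 0,"az": 0,"jaw": 0},
  {"x": 3,"y": 0,"z": -8,"ax": 0,"ay": 0,"az": 0,"jaw": 0},
  {"x": 8,"y": 0,"z": -8.6,"ax": 0,"ay": 0,"az": 0,"jaw": 0},
  {"x": 13,"y": 0,"z": -8.6,"ax": 0,"ay": 0,"az": 0,"jaw": 0},
  {"x": 18,"y": 0,"z": -8.6,"ax": 0,"ay": 0,"az": 0,"jaw": 0},
  {"x": 23,"y": -0.1,"z": -8.6,"ax": 0,"ay": 0,"az": 0,"jaw": 0},
  {"x": 23.6,"y": -0.1,"z": -8.6,"ax": 0,"ay": 0,"az": 0,"jaw": 0},
  {"x": 23.6,"y": -0.1,"z": -6,"ax": 0,"ay": 0,"az": 0,"jaw": 0},
  {"x": 23.6,"y": -0.1,"z": -1,"ax": 0,"ay": 0,"az": 0,"jaw": 0},
  {"x": 23.6,"y": -0.1,"z": 0.5,"ax": 0,"ay": 0,"az": 0,"jaw": 0},
])

```text
t: 10.15
ee_pos: [0.6973, -0.1757, 0.2038]
tcp_rot: [-3.139, 0.081, 0.013]
wrist_force: [-0.4, -0.3, -0.5]
gripper_width: -0.0
gripper_force: 0.0
```

Call:
carry_out([
  {"x": 0,"y": 0,"z": 0,"ax": 0,"ay": 0,"az": 0,"jaw": 0},
  {"x": 0,"y": 0,"z": 0,"ax": 0,"ay": 0,"az": 0,"jaw": 0},
])

```text
t: 10.35
ee_pos: [0.7003, -0.1764, 0.2119]
tcp_rot: [-3.14, 0.082, -0.001]
wrist_force: [0.2, -0.0, 0.5]
gripper_width: 0.0002
gripper_force: 0.0
```

```bash
python3 -c "
from h import *
to(.700,-.1764,.205)
h=np.array([.072,.0985+.003])
for th in (1.88,1.7,1.57,1.3,1.0,.8,.6,.4,.3,.2,.1,0):
    u=np.array([-np.cos(th),np.sin(th)]);n=np.array([np.sin(th),np.cos(th)])
    c=h+.120*u+.008*n
    # finger width 11mm half: lower -x corner touching face if th<pi/2
    tcp=c+np.array([.011,0])
    print(th,tcp.round(3),'world x',round(.530+tcp[0]*.9987,3))"
```

```text
t 10.35 xyz [-0.03 -0.    0.69] a [-0.    -0.001  0.   ] at [ 0.7003 -0.1764  0.2119] F [ 0.17 -0.    0.55] w 0.0002
1.88 [0.127 0.213] world x 0.657
1.7 [0.106 0.219] world x 0.636
1.57 [0.091 0.222] world x 0.621
1.3 [0.059 0.219] world x 0.589
1.0 [0.025 0.207] world x 0.555
0.8 [0.005 0.193] world x 0.535
0.6 [-0.012  0.176] world x 0.518
0.4 [-0.024  0.156] world x 0.506
0.3 [-0.029  0.145] world x 0.501
0.2 [-0.033  0.133] world x 0.497
0.1 [-0.036  0.121] world x 0.494
0 [-0.037  0.11 ] world x 0.493
```

Call:
carry_out([
  {"x": -2,"y": 0,"z": 0,"ax": 0,"ay": 0,"az": 0,"jaw": 0},
  {"x": -3.2,"y": 0,"z": 0,"ax": 0,"ay": 0,"az": 0,"jaw": 0},
  {"x": -4,"y": 0,"z": -0.2,"ax": 0,"ay": 0,"az": 0,"jaw": 0},
  {"x": -4.8,"y": 0,"z": -0.4,"ax": 0,"ay": 0,"az": 0,"jaw": 0},
  {"x": -5.6,"y": 0,"z": -0.6,"ax": 0,"ay": 0,"az": 0,"jaw": 0},
  {"x": -6.4,"y": 0,"z": -0.7,"ax": 0,"ay": 0,"az": 0,"jaw": 0},
])

```text
t: 10.95
ee_pos: [0.6356, -0.173, 0.2185]
tcp_rot: [3.14, -0.082, 0.002]
wrist_force: [2.1, 0.3, 0.6]
gripper_width: -0.0
gripper_force: 0.4
```

Call:
carry_out([
  {"x": -0.8,"y": 0,"z": -0.2,"ax": 0,"ay": 0,"az": 0,"jaw": 0},
  {"x": -1.6,"y": 0,"z": -0.3,"ax": 0,"ay": 0,"az": 0,"jaw": 0},
  {"x": -2.4,"y": 0,"z": -0.3,"ax": 0,"ay": 0,"az": 0,"jaw": 0},
  {"x": -3.2,"y": 0,"z": -0.2,"ax": 0,"ay": 0,"az": 0,"jaw": 0},
  {"x": -4,"y": 0,"z": 0,"ax": 0,"ay": 0,"az": 0,"jaw": 0},
])

```text
t: 11.45
ee_pos: [0.5952, -0.1709, 0.2178]
tcp_rot: [-3.141, 0.082, -0.0]
wrist_force: [0.7, 0.2, 0.5]
gripper_width: -0.0001
gripper_force: 0.4
```

```bash
cat > lid.py <<'E'
from h import *
for n in("side","scene"):
    f=arm.grab_frame(n);P=cloud(f);hsv=cv2.cvtColor(f["img"],cv2.COLOR_RGB2HSV).astype(int);H,S,V=[hsv[...,i] for i in range(3)];ok=f["depth"]>0
    b=(abs(P[...,1]+.17)<.09)&(P[...,0]>.43)&(P[...,0]<.72)&(P[...,2]>.107)&(P[...,2]<.3)&ok
    for nm,m in(("bar",b&(H>105)&(H<125)&(S>130)),("red",b&((H<6)|(H>174))&(S>180))):
        q=P[m]
        if len(q)>9:
            q=q.mean(0);print(n,nm,q.round(4),"theta",round(np.arctan2(q[2]-.1015,.602-q[0]),3))
    save(f,n+"6.png")
s=arm.read_state();p=s["ee_pos"];print("p,z",round((p[0]-.530)/.9987,4),p[2].round(4),"F",s["wrist_force"].round(2))
E
python3 lid.py
```

```text
side bar [ 0.5795 -0.1504  0.2388] theta 1.408
side red [ 0.5672 -0.167   0.2453] theta 1.333
scene bar [ 0.5822 -0.1747  0.2323] theta 1.421
scene red [ 0.5793 -0.1769  0.233 ] theta 1.4
p,z 0.0647 0.2175 F [-0.54  0.2  -0.44]
```

Call:
carry_out([
  {"x": -1,"y": 0,"z": 0.1,"ax": 0,"ay": 0,"az": 0,"jaw": 0},
  {"x": -2,"y": 0,"z": 0.3,"ax": 0,"ay": 0,"az": 0,"jaw": 0},
  {"x": -3,"y": 0,"z": 0.6,"ax": 0,"ay": 0,"az": 0,"jaw": 0},
  {"x": -4,"y": 0,"z": 1.05,"ax": 0,"ay": 0,"az": 0,"jaw": 0},
  {"x": -5,"y": 0,"z": 1.7,"ax": 0,"ay": 0,"az": 0,"jaw": 0},
  {"x": -6,"y": 0,"z": 2.45,"ax": 0,"ay": 0,"az": 0,"jaw": 0},
  {"x": -6.9,"y": 0,"z": 3.3,"ax": 0,"ay": 0,"az": 0,"jaw": 0},
  {"x": -7.7,"y": 0,"z": 4.15,"ax": 0,"ay": 0,"az": 0,"jaw": 0},
])

```text
t: 12.35
ee_pos: [0.518, -0.167, 0.1755]
tcp_rot: [3.14, -0.082, -0.0]
wrist_force: [0.9, -0.2, 0.3]
gripper_width: 0.0
gripper_force: 0.6
```

```bash
python3 lid.py
```

```text
side bar [ 0.497  -0.1499  0.1862] theta 0.679
side red [ 0.4833 -0.1626  0.1859] theta 0.618
scene bar [ 0.4973 -0.1715  0.1821] theta 0.656
scene red [ 0.4999 -0.1779  0.1803] theta 0.657
p,z -0.0128 0.1749 F [0.28 0.09 0.31]
```

Call:
carry_out([
  {"x": -0.6,"y": 0,"z": 0.5,"ax": 0,"ay": 0,"az": 0,"jaw": 0},
  {"x": -1.3,"y": 0,"z": 1,"ax": 0,"ay": 0,"az": 0,"jaw": 0},
  {"x": -1.9,"y": 0,"z": 1.6,"ax": 0,"ay": 0,"az": 0,"jaw": 0},
  {"x": -2.3,"y": 0,"z": 2.2,"ax": 0,"ay": 0,"az": 0,"jaw": 0},
  {"x": -2.7,"y": 0,"z": 2.8,"ax": 0,"ay": 0,"az": 0,"jaw": 0},
  {"x": -3.1,"y": 0,"z": 3.3,"ax": 0,"ay": 0,"az": 0,"jaw": 0},
  {"x": -3.5,"y": 0,"z": 3.7,"ax": 0,"ay": 0,"az": 0,"jaw": 0},
  {"x": -3.5,"y": 0,"z": 3.7,"ax": 0,"ay": 0,"az": 0,"jaw": 0},
])

```text
t: 13.25
ee_pos: [0.4831, -0.1651, 0.1387]
tcp_rot: [-3.14, 0.082, 0.002]
wrist_force: [-0.1, -1.2, 1.5]
gripper_width: 0.0
gripper_force: 0.2
```

```bash
python3 lid.py
```

```text
side bar [ 0.4727 -0.1506  0.1431] theta 0.312
side red [ 0.4607 -0.1604  0.1354] theta 0.235
scene bar [ 0.4736 -0.1692  0.1375] theta 0.273
scene red [ 0.4724 -0.1749  0.1381] theta 0.275
p,z -0.0462 0.1393 F [0.5  0.05 0.28]
```

Call:
carry_out([
  {"x": -0.5,"y": 0,"z": -0.3,"ax": 0,"ay": 0,"az": 0,"jaw": 0},
  {"x": -1.2,"y": 0,"z": -0.4,"ax": 0,"ay": 0,"az": 0,"jaw": 0},
  {"x": -1.7,"y": 0,"z": -0.2,"ax": 0,"ay": 0,"az": 0,"jaw": 0},
  {"x": -1.7,"y": 0,"z": 0.3,"ax": 0,"ay": 0,"az": 0,"jaw": 0},
  {"x": -1.7,"y": 0,"z": 0.8,"ax": 0,"ay": 0,"az": 0,"jaw": 0},
  {"x": -1.7,"y": 0,"z": 1.2,"ax": 0,"ay": 0,"az": 0,"jaw": 0},
  {"x": -1.7,"y": 0,"z": 1.2,"ax": 0,"ay": 0,"az": 0,"jaw": 0},
])

```text
t: 14.05
ee_pos: [0.4668, -0.1641, 0.1265]
tcp_rot: [-3.14, 0.082, 0.002]
wrist_force: [-0.1, -0.1, 1.3]
gripper_width: 0.0001
gripper_force: 0.3
```

```bash
python3 lid.py
```

```text
side bar [ 0.4677 -0.1386  0.1279] theta 0.194
side red [ 0.4591 -0.1572  0.1218] theta 0.141
scene bar [ 0.4698 -0.1717  0.123 ] theta 0.161
scene red [ 0.4709 -0.1681  0.1229] theta 0.162
p,z -0.0631 0.127 F [ 0.15 -0.33  0.41]
```

Call:
carry_out([
  {"x": 0,"y": 0,"z": 0.2,"ax": 0,"ay": 0,"az": 0,"jaw": 0},
  {"x": 0,"y": 0,"z": 0.4,"ax": 0,"ay": 0,"az": 0,"jaw": 0},
  {"x": 0,"y": 0,"z": 0.6,"ax": 0,"ay": 0,"az": 0,"jaw": 0},
  {"x": 0,"y": 0,"z": 0.6,"ax": 0,"ay": 0,"az": 0,"jaw": 0},
])

```text
t: 14.55
ee_pos: [0.4669, -0.1642, 0.121]
tcp_rot: [-3.14, 0.082, 0.0]
wrist_force: [-0.9, -0.8, -0.5]
gripper_width: -0.0002
gripper_force: 0.3
```

Call:
carry_out([
  {"x": 0,"y": 0,"z": 0.1,"ax": 0,"ay": 0,"az": 0,"jaw": 0},
  {"x": 0,"y": 0,"z": 0.15,"ax": 0,"ay": 0,"az": 0,"jaw": 0},
  {"x": 0,"y": 0,"z": 0.15,"ax": 0,"ay": 0,"az": 0,"jaw": 0},
])

```text
t: 14.85
ee_pos: [0.4669, -0.1642, 0.1197]
tcp_rot: [-3.14, 0.082, 0.0]
wrist_force: [-0.9, -1.1, 1.9]
gripper_width: -0.0003
gripper_force: 0.4
```

Call:
carry_out([
  {"x": 0,"y": 0,"z": 0.08,"ax": 0,"ay": 0,"az": 0,"jaw": 0},
  {"x": 0,"y": 0,"z": 0.15,"ax": 0,"ay": 0,"az": 0,"jaw": 0},
  {"x": 0,"y": 0,"z": 0.15,"ax": 0,"ay": 0,"az": 0,"jaw": 0},
])

```text
t: 15.15
ee_pos: [0.467, -0.1643, 0.1182]
tcp_rot: [-3.14, 0.082, 0.0]
wrist_force: [-0.3, 0.2, 1.0]
gripper_width: -0.0001
gripper_force: 0.5
```

Call:
carry_out([
  {"x": 0,"y": 0,"z": 0.08,"ax": 0,"ay": 0,"az": 0,"jaw": 0},
  {"x": 0,"y": 0,"z": 0.12,"ax": 0,"ay": 0,"az": 0,"jaw": 0},
  {"x": 0,"y": 0,"z": 0.12,"ax": 0,"ay": 0,"az": 0,"jaw": 0},
])

```text
t: 15.45
ee_pos: [0.467, -0.1642, 0.117]
tcp_rot: [-3.14, 0.082, 0.0]
wrist_force: [-0.9, 0.6, 1.7]
gripper_width: -0.0003
gripper_force: 0.5
```

Call:
carry_out([
  {"x": 0,"y": 0,"z": 0.08,"ax": 0,"ay": 0,"az": 0,"jaw": 0},
  {"x": 0,"y": 0,"z": 0.12,"ax": 0,"ay": 0,"az": 0,"jaw": 0},
  {"x": 0,"y": 0,"z": 0.12,"ax": 0,"ay": 0,"az": 0,"jaw": 0},
])

```text
t: 15.75
ee_pos: [0.4669, -0.1642, 0.1158]
tcp_rot: [-3.14, 0.082, 0.0]
wrist_force: [-1.8, -0.1, 1.4]
gripper_width: -0.0001
gripper_force: 0.5
```

Call:
carry_out([
  {"x": 0,"y": 0,"z": 0.06,"ax": 0,"ay": 0,"az": 0,"jaw": 0},
  {"x": 0,"y": 0,"z": 0.1,"ax": 0,"ay": 0,"az": 0,"jaw": 0},
  {"x": 0,"y": 0,"z": 0.1,"ax": 0,"ay": 0,"az": 0,"jaw": 0},
])

```text
t: 16.05
ee_pos: [0.467, -0.1643, 0.1148]
tcp_rot: [-3.14, 0.082, 0.0]
wrist_force: [-1.0, 0.4, 1.4]
gripper_width: 0.0001
gripper_force: 0.5
```

Call:
carry_out([
  {"x": 0,"y": 0,"z": 0.06,"ax": 0,"ay": 0,"az": 0,"jaw": 0},
  {"x": 0,"y": 0,"z": 0.1,"ax": 0,"ay": 0,"az": 0,"jaw": 0},
  {"x": 0,"y": 0,"z": 0.1,"ax": 0,"ay": 0,"az": 0,"jaw": 0},
])

```text
t: 16.35
ee_pos: [0.467, -0.1642, 0.1139]
tcp_rot: [-3.14, 0.082, -0.0]
wrist_force: [-2.3, 0.5, 2.8]
gripper_width: -0.0001
gripper_force: 1.5
```

Call:
carry_out([
  {"x": 0,"y": 0,"z": 0.06,"ax": 0,"ay": 0,"az": 0,"jaw": 0},
  {"x": 0,"y": 0,"z": 0.1,"ax": 0,"ay": 0,"az": 0,"jaw": 0},
  {"x": 0,"y": 0,"z": 0.1,"ax": 0,"ay": 0,"az": 0,"jaw": 0},
])

```text
t: 16.65
ee_pos: [0.467, -0.1642, 0.113]
tcp_rot: [3.14, -0.082, 0.0]
wrist_force: [-2.6, -0.3, 7.4]
gripper_width: -0.0004
gripper_force: 3.8
```

Call:
carry_out([
  {"x": 0,"y": 0,"z": 0.05,"ax": 0,"ay": 0,"az": 0,"jaw": 0},
  {"x": 0,"y": 0,"z": 0.1,"ax": 0,"ay": 0,"az": 0,"jaw": 0},
  {"x": 0,"y": 0,"z": 0.1,"ax": 0,"ay": 0,"az": 0,"jaw": 0},
])

```text
t: 16.95
ee_pos: [0.467, -0.1643, 0.1121]
tcp_rot: [3.14, -0.082, -0.0]
wrist_force: [-3.5, -0.0, 9.2]
gripper_width: 0.0002
gripper_force: 4.4
```

Call:
carry_out([
  {"x": 0,"y": 0,"z": 0.05,"ax": 0,"ay": 0,"az": 0,"jaw": 0},
  {"x": 0,"y": 0,"z": 0.07,"ax": 0,"ay": 0,"az": 0,"jaw": 0},
  {"x": 0,"y": 0,"z": 0.07,"ax": 0,"ay": 0,"az": 0,"jaw": 0},
])

```text
t: 17.25
ee_pos: [0.4669, -0.1642, 0.1114]
tcp_rot: [3.14, -0.082, -0.0]
wrist_force: [-4.9, 0.4, 9.8]
gripper_width: 0.0002
gripper_force: 4.9
```

Call:
carry_out([
  {"x": 0,"y": 0,"z": 0.05,"ax": 0,"ay": 0,"az": 0,"jaw": 0},
  {"x": 0,"y": 0,"z": 0.07,"ax": 0,"ay": 0,"az": 0,"jaw": 0},
  {"x": 0,"y": 0,"z": 0.07,"ax": 0,"ay": 0,"az": 0,"jaw": 0},
])

```text
t: 17.55
ee_pos: [0.4668, -0.1642, 0.1107]
tcp_rot: [3.14, -0.082, -0.0]
wrist_force: [-5.1, -0.0, 11.3]
gripper_width: -0.0001
gripper_force: 5.5
```

Call:
carry_out([
  {"x": 0,"y": 0,"z": 0.05,"ax": 0,"ay": 0,"az": 0,"jaw": 0},
  {"x": 0,"y": 0,"z": 0.06,"ax": 0,"ay": 0,"az": 0,"jaw": 0},
  {"x": 0,"y": 0,"z": 0.06,"ax": 0,"ay": 0,"az": 0,"jaw": 0},
])

```text
t: 17.85
ee_pos: [0.4667, -0.1643, 0.11]
tcp_rot: [3.14, -0.082, -0.001]
wrist_force: [-3.8, 0.9, 7.5]
gripper_width: -0.0001
gripper_force: 3.5
```

Call:
carry_out([
  {"x": 0,"y": 0,"z": 0.05,"ax": 0,"ay": 0,"az": 0,"jaw": 0},
  {"x": 0,"y": 0,"z": 0.06,"ax": 0,"ay": 0,"az": 0,"jaw": 0},
  {"x": 0,"y": 0,"z": 0.06,"ax": 0,"ay": 0,"az": 0,"jaw": 0},
])

```text
t: 18.15
ee_pos: [0.4666, -0.1642, 0.1092]
tcp_rot: [-3.14, 0.082, 0.001]
wrist_force: [-4.0, 0.3, 5.3]
gripper_width: 0.0001
gripper_force: 2.3
```

Call:
carry_out([
  {"x": 0,"y": 0,"z": 0.05,"ax": 0,"ay": 0,"az": 0,"jaw": 0},
  {"x": 0,"y": 0,"z": 0.06,"ax": 0,"ay": 0,"az": 0,"jaw": 0},
  {"x": 0,"y": 0,"z": 0.06,"ax": 0,"ay": 0,"az": 0,"jaw": 0},
])

```text
t: 18.45
ee_pos: [0.467, -0.1642, 0.1086]
tcp_rot: [-3.14, 0.082, 0.0]
wrist_force: [-3.2, -1.0, 2.6]
gripper_width: 0.0001
gripper_force: 1.6
```

Call:
carry_out([
  {"x": 0,"y": 0,"z": 0.05,"ax": 0,"ay": 0,"az": 0,"jaw": 0},
  {"x": 0,"y": 0,"z": 0.07,"ax": 0,"ay": 0,"az": 0,"jaw": 0},
  {"x": 0,"y": 0,"z": 0.07,"ax": 0,"ay": 0,"az": 0,"jaw": 0},
])

```text
t: 18.75
ee_pos: [0.4671, -0.1642, 0.1079]
tcp_rot: [-3.14, 0.082, -0.0]
wrist_force: [-0.7, -0.2, 1.5]
gripper_width: 0.0003
gripper_force: 0.8
```

Call:
carry_out([
  {"x": 0,"y": 0,"z": 0.05,"ax": 0,"ay": 0,"az": 0,"jaw": 0},
  {"x": 0,"y": 0,"z": 0.05,"ax": 0,"ay": 0,"az": 0,"jaw": 0},
])

```text
t: 18.95
ee_pos: [0.4671, -0.1642, 0.1074]
tcp_rot: [-3.14, 0.082, -0.0]
wrist_force: [-0.9, -0.3, 0.3]
gripper_width: 0.0001
gripper_force: 0.5
```

Call:
carry_out([
  {"x": 0,"y": 0,"z": 0.04,"ax": 0,"ay": 0,"az": 0,"jaw": 0},
  {"x": 0,"y": 0,"z": 0.07,"ax": 0,"ay": 0,"az": 0,"jaw": 0},
  {"x": 0,"y": 0,"z": 0.07,"ax": 0,"ay": 0,"az": 0,"jaw": 0},
])

```text
t: 19.25
ee_pos: [0.4671, -0.1642, 0.1067]
tcp_rot: [-3.14, 0.082, -0.0]
wrist_force: [-0.3, -0.1, -0.4]
gripper_width: -0.0001
gripper_force: 0.0
```

Call:
carry_out([
  {"x": 0,"y": 0,"z": -0.3,"ax": 0,"ay": 0,"az": 0,"jaw": 0},
  {"x": 0,"y": 0,"z": -1,"ax": 0,"ay": 0,"az": 0,"jaw": 0},
  {"x": 0,"y": 0,"z": -4,"ax": 0,"ay": 0,"az": 0,"jaw": 0},
  {"x": -1,"y": 0,"z": -9,"ax": 0,"ay": 0,"az": 0,"jaw": 0},
  {"x": -2,"y": 0,"z": -12,"ax": 0,"ay": 0,"az": 0,"jaw": 0},
  {"x": -2,"y": 0,"z": -12,"ax": 0,"ay": 0,"az": 0,"jaw": 0},
  {"x": -2,"y": 0,"z": -12,"ax": 0,"ay": 0,"az": 0,"jaw": 0},
])

```text
t: 19.95
ee_pos: [0.4472, -0.1634, 0.2279]
tcp_rot: [3.14, -0.083, 0.003]
wrist_force: [0.1, 0.4, -0.6]
gripper_width: -0.0003
gripper_force: 0.0
```

Run:
```python
from h import *
f=arm.grab_frame("wrist");P=cloud(f);save(f,"w7.png")
hsv=cv2.cvtColor(f["img"],cv2.COLOR_RGB2HSV).astype(int);H,S,V=[hsv[...,i] for i in range(3)]
q=P[((H<6)|(H>174))&(S>180)&(abs(P[...,0]-.467)<.03)&(abs(P[...,1]+.165)<.03)];print("tab z",len(q),np.percentile(q[:,2],[10,50,90]))
b=(H>105)&(H<125)&(S>130)&(abs(P[...,0]-.47)<.025)&(abs(P[...,1]+.165)<.08);print("bar",np.percentile(P[b][:,2],[50,90,98]))
for y in(-.13,-.21):
    m=(abs(P[...,1]-y)<.015);l=[np.median(P[m&(abs(P[...,0]-x)<.006)][:,2]).round(4) for x in(.49,.52,.55,.58)];print(l)
f=arm.grab_frame("side");s=f["img"][120:260,260:420];cv2.imwrite("pics/side7.png",cv2.resize(s,None,fx=4,fy=4)[...,::-1])
```

```text
tab z 1964 [0.10477589 0.10565515 0.10647798]
bar [0.10547574 0.10635665 0.10691492]
[np.float64(0.1049), np.float64(0.1047), np.float64(0.1046), np.float64(0.1045)]
[np.float64(0.1049), np.float64(0.1048), np.float64(0.1046), np.float64(0.1045)]
```

View pics/side7.png

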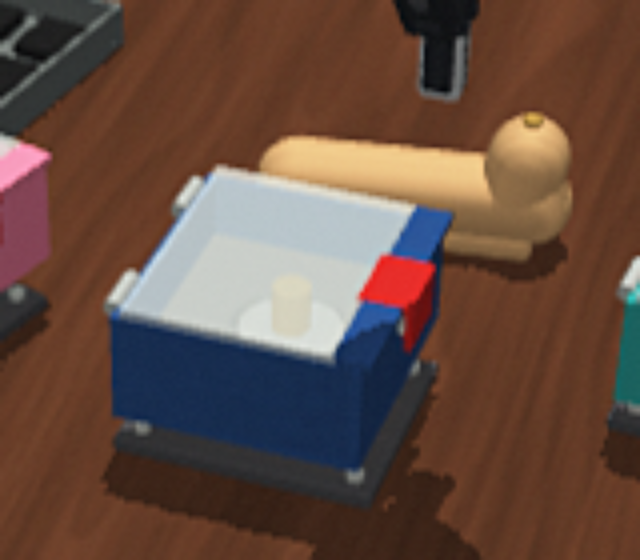

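The crop shows the lid shut by itself, with the red tab at (395,285) down on the case front and the cutter upright inside. The lid slope measures about 0.005 rad. Handing in.

```bash
python3 -c "
from cell import arm
print(arm.sign_off())"
```

```text
the job is handed in; nothing more can be done
None
```

The job is handed in at about 20 s of robot time: the cutter is flat and fully home in the pocket, hub up and let go. The lid clicked shut at a press of about 12 N and stays shut by itself (measured at about 0.005 rad), and no move went near the jar, the hammer or the shoe last.

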